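# Set the length stop of a vegetable cutting guide

### The arm

A 6-joint arm with a two-finger parallel gripper is mounted at the origin on the work surface. World frame = base frame: x ahead of the robot, y to its left, z up, the work surface at z = 0. Lengths are in m, angles in rad, forces in N, time in s.
With the tool pointing down it reaches from about 0.35 to 0.975 m from the base axis. Payload 17.4 kg.
Tool frame: the origin (TCP) lies at the very end of the fingers, on their centre line; the grasp point (between the pads) lies 19 mm behind it; z points along the fingers, y is the direction in which the jaws open and shut (so a half turn about z gives the same grasp; the last joint's range is limited). The gripper opens to 85 mm and grips with 20 to 120 N. Pads are 22 mm wide; open, the fingers measure 114 mm over their backs; the gripper's body (76 mm by 85 mm) begins 54 mm behind the grasp point. The pads swing forward as they close: fully open they stand 13 mm farther back than shut.
Start: joints at [-1.2, 0.116, 1.442, -0, 1.584, -0.038], TCP at [0.268, -0.619, 0.195] pointing down, gripper open.
Joint ranges: [-2.83, 2.83], [-0.83, 2.19], [0.07, 2.5], [-1.14, 4.28], [0.01, 3], [-2.97, 2.97]. Speed limits (rad/s): [1.89, 1.89, 2.22, 3.14, 3.14, 3.14].

### API

Orientations are given as a 3x3 rotation matrix whose columns are the frame's x, y, z axes.
In Python, from bench import monitor, cams, finish_job, finder gives the robot as it stands.
- The arm moves only by the tool apply_moves, never from a script. Its argument "plan" is a list of rows, each an object with "offset": the shift along the tool's x, y, z in m, a list of three; "angular": the turn, a rotation vector about the tool's x, y, z in rad, a list of three. In form: [{"offset": [tx, ty, tz], "angular": [wx, wy, wz]}, ...]. A call has 1 to 10 rows; each row shifts and turns the commanded pose from where the row before left it, along the tool's axes as they then stand; what a row does not reach is not made up. A row lasts 1/10 s, in which the tool goes at most 50 mm and 8.59 degrees, less where a joint would pass 70% of its speed; a pose out of reach is approached as far as the arm can. A call with a gripper value outside its range is refused whole. "hand" is the opening, from -1 (shut) to 1 (fully open), set as the call begins (left out, the last holds). The fingers move at their own pace and stop on an object; "newtons" is the grip in N (left out, the last holds). Time passes only in rows, so rows that do not move let the fingers close. It gives the time, the measured TCP pose, the force and the opening at its end, in the units of the state.
- monitor.state(): the state, without advancing time (a new reading comes with each control period).
- cams.grab_frame(name): name is "scene" or "top"; returns (picture, depth): 480x640x3 uint8, red, green, blue; 480x640 float32, m along the optical axis (not along the pixel's ray), 0 where there is no reading.
- cams.calibration(name): a dict with "fx", "fy", "cx", "cy" (pixels), "cam_to_world" (4x4, takes a point from camera to world coordinates). Camera axes: x right, y up, looking along -z (the intrinsics and any distortion apply to the point x, -y, -z); pixel columns grow to the right and rows downward; lengths in m; the calibration is good to about 2 mm. A picture is of the moment at which its call begins. calibration takes no time and is no camera call.
- finish_job(): hands the job in, once; it reports no verdict.
Trained networks look in the newest picture that a camera, given by its name, has taken for a name from the list of things; names that differ only in an ending like _2 or _b are one class to them, and where a whole thing is asked for, a point or a joint stands for the part that bears it (a point fixed in the world has none). Each returns a list of dicts, best first, with "conf" (0 to 1); they miss things now and then, are a little off and sometimes report something else, mostly with a low value. They report only what shows in the picture. A call takes as long as a camera call.
- finder.spot_in(thing, camera): "extent" ([left, top, right, bottom] in pixels, round what is visible of it).
- finder.outline_of(thing, camera): "region" (480x640 bool, what is visible of it) and "extent" ([left, top, right, bottom] in pixels, round what is visible of it).
The state is a dict: "clock": time; "qpos": joint angles; "joint_velocities": joint speeds; "joint_torque": joint torques, N m; "tcp_pos": TCP position; "ee_rot": TCP orientation; "force": force on the tool from outside, world axes, zero at the start; "ft_torque": the same for the moment, N m; "width": finger opening in m.
Only numpy, scipy, OpenCV 4.12 (cv2) and the standard library are available. Lean on these libraries where they do the work, as an engineer would, in place of code of your own. Each camera call takes 0.05 s, during which the arm holds its last target. There are 200 camera calls.

### The job

On the green cutting board's guide, pull up the stop's black spring knob so that its pin leaves the long parking slot, slide the stop along the bar to the hole marked by the red clip, and let the pin drop fully home in that hole, so that the stop is locked there. The clip shows only roughly where the hole is, so feel for it gently without forcing the pin against the bar, and leave the vegetables and kitchen things around where they are.

Things in the scene. Friction and masses are not known exactly. Their poses are not given: they have to be found in the camera images.
- guide: fixed cutting guide: aluminium bar 340 mm long (y), 40 wide (x), 50 tall, green board on its +x side, clip flange on its -x side. Origin on the table under the bar's middle; z up. In the bar's top, on the centre line, going from -y to +y: a 50 mm long parking slot, then three round holes 12.5 mm wide, about 45 mm apart, the first about 80 mm from the slot's middle; all 18 mm deep
- stop (a joint): place in m of the blue stop along the bar, growing to the guide's +y, 0 = pin in the slot's middle, travel -0.03 to 0.21; it starts somewhere in the slot. A saddle 58 x 60 mm astride the bar, top 65 mm above the table, with a white paddle over the board (to 125 mm from the bar's centre line, top 69 mm). Slides with 1.5 N friction; moved by its knob
- plunger (a joint): m the plunger is pulled up: 0 = pin home, 12 mm deep in hole or slot; 0.012 = its flat tip rests on the bar; 0.018 = upper stop. Spring pulls down 4 N at 0, 8 N at 0.012, 10 N at 0.018. Pin 10 mm thick: 1.2 mm play each side in a hole. Let go on top of the bar, it rides there (pushing the stop then takes 5 to 9 N) and drops by itself on reaching a hole
- knob (a point): centre of the plunger's black knob, on the pin's axis: upright cylinder 28 mm in diameter, 30 mm tall, yellow dot on top. Moves with stop and plunger. With the pin home its underside is 90 mm and its top 120 mm above the table; below it a steel boss 18 mm thick stands on the saddle. Axes as the guide's
- clip_red_mid (a point): centre of the red clip on the guide's flange, 50 mm to the -x side of the bar's centre line: 20 mm long, 16 wide (along the bar), 20 tall, top 32 mm above the table; axes as the guide's. It marks the wanted hole, which lies abreast of it to within about 11 mm either way along the bar (y)
- clip_white1_mid (a point): centre of a white clip of the same shape, roughly abreast of another hole (not wanted)
- clip_white2_mid (a point): centre of the other white clip, roughly abreast of the remaining hole (not wanted)
- aubergine_mid (a point): centre of the dark purple aubergine lying on the board (150 mm long, 60 mm thick); leave it
- pepper_mid (a point): centre of the orange pepper standing on the board (74 mm wide, 70 mm tall); leave it
- pepper2_mid (a point): centre of the orange pepper on the table to the left (74 mm wide, 70 mm tall); leave it
- bowl: steel bowl, 170 mm wide, 70 mm tall, origin under its middle; leave it
- jar: amber jar, 70 mm wide, 110 mm tall, origin under its middle; leave it
- mug: blue mug, 80 mm wide, 95 mm tall, origin under its middle; leave it
- spatula: orange-handled spatula lying on the table at the right, origin under its middle; leave it

How it is judged:
On the way, in this order (a step that is already met when the one before it is completed fails the run):
1. the plunger is pulled up so that the pin is clear of the parking slot (value of joint plunger above 0.0122 m), for 0.1 s.
2. the stop has been slid abreast of the red clip (within 17 mm) (y of knob in the frame of clip_red_mid between -0.017 and 0.017 m), for 0.1 s.
At the end, for the whole second after the job is handed in: the pin is home in the hole marked by the red clip: the plunger is within 2 mm of its lowest place, the pin's axis is within 17 mm of the red clip's centre along the bar (so in that hole and no other), and the stop is at rest (all of step 2 and value of joint plunger below 0.002 m and velocity of joint stop between -0.005 and 0.005 m/s); the robot touches nothing.
It fails at once if the pin is forced against the bar with more than 20 N (contact force between plunger_c0 and guide above 20 N).
It fails at once if a vegetable or kitchen thing standing by is shifted by more than 25 mm (distance of any of aubergine_mid, pepper_mid, pepper2_mid, bowl, jar, mug, spatula from where it was at the start of the episode above 0.025 m).
It also fails if it takes over 43 s, if anything falls off the work surface, if the arm or the gripper's body presses on something with over 40 N, if the wrist force passes 120 N, or if a joint passes its speed limit or range.

## Working session

There is one attempt and no reset: what is moved stays moved. The work goes in short steps, Python scripts to look and compute and a tool call to move; the robot and the scene stay as the last step left them, time stands still between calls to the robot, and variables do not carry over. Pictures are saved under pics/ and viewed, about 8 in all and at most 12, crops included, and the job is handed in when it is done.

Besides the shell and the picture viewer there is one more tool, called after "Request:" in YAML: its name, and indented under it one key for each argument. apply_moves: Moves the arm, as the interface text tells. Its arguments: {"type":"object","properties":{"plan":{"type":"array"},"hand":{"type":"number"},"newtons":{"type":"number"}},"required":["plan"]}

```bash
mkdir -p pics; ls; cat > h.py <<'E'
import numpy as np, cv2
from bench import monitor, cams, finish_job, finder
def world(cam,u,v,d):
    c=cams.calibration(cam); u,v,d=map(np.asarray,(u,v,d))
    p=np.stack([(u-c["cx"])/c["fx"]*d,-(v-c["cy"])/c["fy"]*d,-d,np.ones_like(d)],-1)
    return (p@np.array(c["cam_to_world"]).T)[...,:3]
E
python3 - <<'E'
from h import *
for n in("scene","top"):
    im,d=cams.grab_frame(n); cv2.imwrite(f"pics/{n}0.png",im[...,::-1]); np.savez(f"{n}0.npz",im=im,d=d)
    c=cams.calibration(n);print(n,{k:np.round(v,3).tolist() for k,v in c.items()})
    for t in("knob","clip_red_mid","stop"):
        for r in finder.outline_of(t,n)[:3]:
            m=r["region"]&(d>0); v,u=np.nonzero(m)
            if len(u)==0: continue
            p=world(n,u,v,d[m]); print(t,round(r["conf"],2),np.round(r["extent"]),"med",np.median(p,0).round(4),"lo",np.percentile(p,3,axis=0).round(4),"hi",np.percentile(p,97,axis=0).round(4))
print(monitor.state())
E
```

```text
pics
scene {'fx': 484.507, 'fy': 484.507, 'cx': 319.768, 'cy': 239.765, 'cam_to_world': [[-0.859, -0.402, 0.316, 0.92], [0.511, -0.684, 0.52, 0.523], [0.008, 0.608, 0.794, 0.966], [0.0, 0.0, 0.0, 1.0]]}
knob 0.63 [313. 215. 322. 229.] med [ 0.5588 -0.0812  0.1195] lo [ 0.5465 -0.0958  0.0983] hi [ 0.5687 -0.074   0.1251]
clip_red_mid 0.56 [347. 250. 352. 257.] med [ 0.5054 -0.0176  0.0335] lo [ 0.4957 -0.0254  0.0213] hi [ 0.516  -0.0118  0.037 ]
clip_red_mid 0.34 [313. 217. 322. 232.] med [ 0.5584 -0.0817  0.1189] lo [ 0.5438 -0.0997  0.0946] hi [ 0.5686 -0.0743  0.125 ]
stop 0.88 [272. 212. 333. 268.] med [ 0.5817 -0.0848  0.0659] lo [ 0.5311 -0.1153  0.0208] hi [ 0.675  -0.0591  0.123 ]
top {'fx': 469.411, 'fy': 469.411, 'cx': 322.482, 'cy': 234.816, 'cam_to_world': [[0.012, 0.987, -0.16, 0.39], [-1.0, 0.013, 0.006, -0.002], [0.008, 0.16, 0.987, 1.332], [0.0, 0.0, 0.0, 1.0]]}
knob 0.46 [348. 242. 357. 252.] med [ 0.5541 -0.0859  0.12  ] lo [ 0.5431 -0.0965  0.1111] hi [ 0.5666 -0.0744  0.1233]
stop 0.7 [341. 206. 362. 261.] med [ 0.5593 -0.0844  0.0655] lo [ 0.5267 -0.1137  0.0237] hi [ 0.6689 -0.0577  0.1216]
{'clock': 0.4, 'qpos': array([-1.19976059e+00,  1.16073846e-01,  1.44167989e+00, -2.28831449e-06,
        1.58400703e+00, -3.77957203e-02]), 'joint_velocities': array([ 1.20354915e-03, -5.46036035e-05, -1.05883416e-03,  5.13029293e-04,
       -5.09492215e-04, -6.01827249e-04]), 'joint_torque': array([-7.58113074e-04, -7.30877852e+01, -6.31951404e+01, -6.57449800e-05,
        1.44552938e-03, -7.74877719e-06]), 'tcp_pos': array([ 0.26832256, -0.61935027,  0.19530369]), 'ee_rot': array([[ 9.17585999e-01,  3.97537332e-01, -6.30879311e-05],
       [ 3.97537337e-01, -9.17585986e-01,  1.55846130e-04],
       [ 4.06605318e-06, -1.68082035e-04, -9.99999986e-01]]), 'force': array([-0.32120598, -0.2825702 , -0.19111927]), 'ft_torque': array([ 0.02805679, -0.00949179, -0.03682743]), 'width': 0.08535176505568035}
```

```bash
python3 - <<'E'
import cv2
a=cv2.imread("pics/scene0.png")[150:330,200:440];b=cv2.imread("pics/top0.png")[150:330,200:440]
cv2.imwrite("pics/c0.png",cv2.vconcat([cv2.resize(a,None,fx=1.66*2,fy=1.66*2,interpolation=2)[:300*2]])[:600,:800]);cv2.imwrite("pics/c1.png",cv2.resize(b,None,fx=3.3,fy=3.3,interpolation=2))
E
```

```text
(no output)
```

View pics/c0.png

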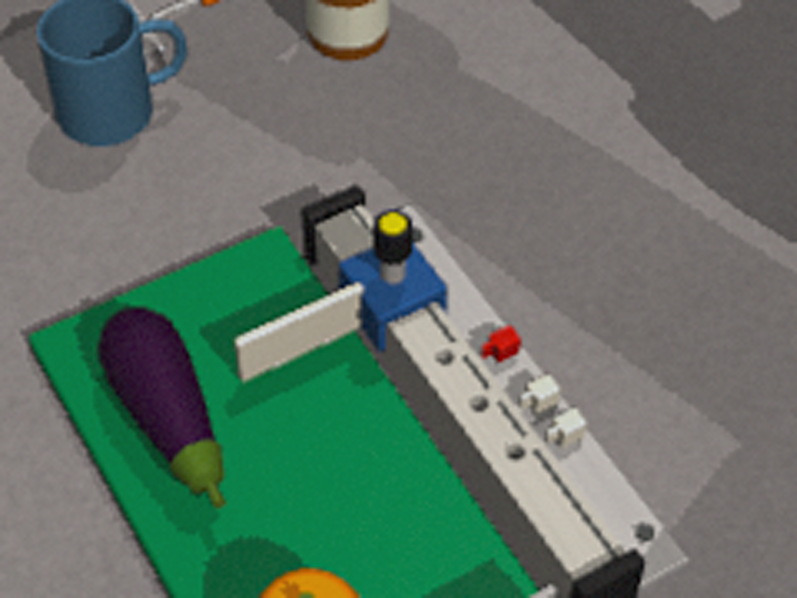

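View pics/c1.png

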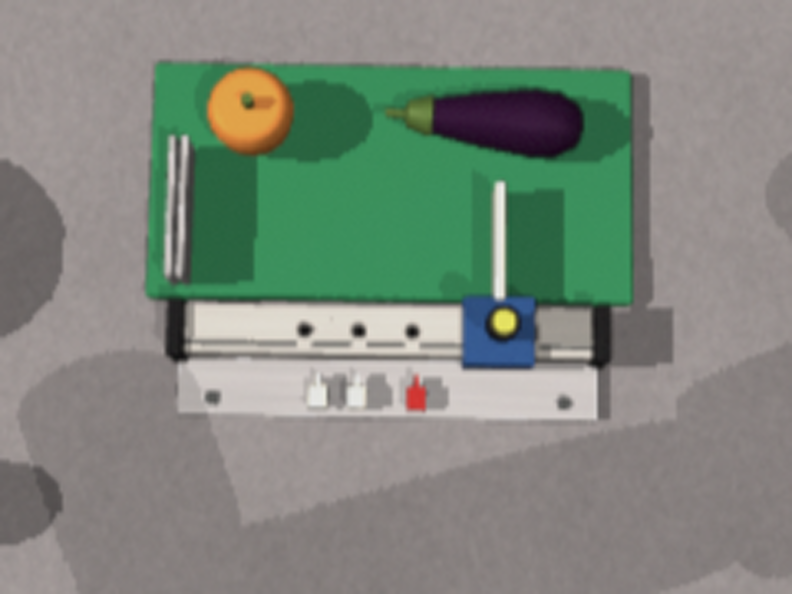

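The crops show the blue stop at the bar's far (−y) end, with its knob at top-image pixel (353,247). The three holes are near (325,250), (309,250) and (292,250). The red clip at (326,269) is abreast of the hole nearest the stop. I'll refine these positions.

```bash
cat >> h.py <<'E'
def onplane(cam,u,v,z):
    a=world(cam,u,v,1.0); o=np.array(cams.calibration(cam)["cam_to_world"])[:3,3]
    return o+(a-o)*(z-o[2])/(a[2]-o[2])
E
cat > m.py <<'E'
from h import *
def cen(w,roi):
    u0,v0,u1,v1=roi; w=np.clip(w[v0:v1,u0:u1].astype(float),0,None); V,U=np.mgrid[v0:v1,u0:u1]
    return (w*U).sum()/w.sum(),(w*V).sum()/w.sum()
S={"top":[(292.4,249.7),(308.8,250),(325,250.3)],"scene":[(355.2,286),(344.5,271),(334,257.3)]}
for n in("top","scene"):
    f=np.load(n+"0.npz"); im=f["im"].astype(float); g=im.mean(2); R,G,B=im[...,0],im[...,1],im[...,2]
    P=[]
    for u,v in S[n]:
        u,v=round(u),round(v); roi=(u-4,v-3,u+5,v+4); u,v=cen(130-g,roi); P.append(onplane(n,u,v,.05)); print(n,"hole",round(u,2),round(v,2),P[-1].round(4))
    red=(R>120)&(G<70)&(B<70); w=red*1.; v,u=np.nonzero(w); d=f["d"]; p=world(n,u,v,d[red]); print(n,"red",u.mean(),v.mean(),len(u),onplane(n,u.mean(),v.mean(),.03 if n=="top" else .025).round(4), np.median(p,0).round(4))
    yl=((R>150)&(G>130)&(B<90)); yl[:, :310]=0; yl[:,360:]=0; yl[:205]=0; yl[260:]=0
    v,u=np.nonzero(yl); print(n,"dot",u.mean(),v.mean(),len(u),onplane(n,u.mean(),v.mean(),.12).round(4))
    e=P[0]-P[2]; print("dir",np.degrees(np.arctan2(e[0],e[1])), [np.linalg.norm(P[i]-P[i+1]) for i in(0,1)])
E
python3 m.py
```

```text
top hole 291.9 249.59 [0.5545 0.0745 0.05  ]
top hole 308.26 249.89 [0.5543 0.0295 0.05  ]
top hole 324.47 250.09 [ 0.5543 -0.0151  0.05  ]
top red 216.47523709167544 116.33614330874605 949 [0.9467 0.3051 0.03  ] [0.9603 0.3038 0.08  ]
top dot 352.3636363636364 246.72727272727272 11 [ 0.5551 -0.087   0.12  ]
dir 0.11738386773915563 [np.float64(0.04501465830176046), np.float64(0.0446119882487214)]
scene hole 355.24 286.33 [0.5542 0.0749 0.05  ]
scene hole 344.52 271.8 [0.5539 0.0303 0.05  ]
scene hole 334.12 257.75 [ 0.5537 -0.0149  0.05  ]
scene red 230.44821428571427 431.5232142857143 1120 [0.9216 0.2112 0.025 ] [0.9548 0.2633 0.0827]
scene dot 317.9142857142857 216.68571428571428 35 [ 0.5531 -0.0902  0.12  ]
dir 0.3333102947657796 [np.float64(0.04468790109594407), np.float64(0.04516853306569689)]
```

Request:
apply_moves:
  plan:
    - {"offset": [0.0364, -0.0287, 0], "angular": [0, 0, 0]}
    - {"offset": [0.0364, -0.0287, 0], "angular": [0, 0, 0]}
    - {"offset": [0.0364, -0.0287, 0], "angular": [0, 0, 0]}
    - {"offset": [0.0364, -0.0287, 0], "angular": [0, 0, 0]}
    - {"offset": [0.0364, -0.0287, 0], "angular": [0, 0, 0]}
    - {"offset": [0.0364, -0.0287, 0], "angular": [0, 0, 0]}
    - {"offset": [0.0364, -0.0287, 0], "angular": [0, 0, 0]}
    - {"offset": [0.0364, -0.0287, 0], "angular": [0, 0, 0]}
    - {"offset": [0.0364, -0.0287, 0], "angular": [0, 0, 0]}
    - {"offset": [0.0364, -0.0287, 0], "angular": [0, 0, 0]}
  hand: 1
  newtons: 60

```text
clock: 1.4
tcp_pos: [0.4888, -0.2095, 0.1957]
ee_rot: [[0.918, 0.397, 0.001], [0.397, -0.918, -0.0], [0.0, 0.001, -1.0]]
force: [1.2, -0.0, 0.1]
width: 0.0854
```

Request:
apply_moves:
  plan:
    - {"offset": [0, 0, 0], "angular": [0, 0, 0.1363]}
    - {"offset": [0, 0, 0], "angular": [0, 0, 0.1363]}
    - {"offset": [0, 0, 0], "angular": [0, 0, 0.1363]}
    - {"offset": [0, 0, 0], "angular": [0, 0, 0]}

```text
clock: 1.8
tcp_pos: [0.4883, -0.2112, 0.1955]
ee_rot: [[1.0, -0.002, 0.0], [-0.002, -1.0, -0.0], [0.0, 0.0, -1.0]]
force: [-0.2, -0.9, -0.3]
width: 0.0856
```

Request:
apply_moves:
  plan:
    - {"offset": [0.0164, -0.0307, 0], "angular": [0, 0, 0]}
    - {"offset": [0.0164, -0.0307, 0], "angular": [0, 0, 0]}
    - {"offset": [0.0164, -0.0307, 0], "angular": [0, 0, 0]}
    - {"offset": [0.0165, -0.0306, 0], "angular": [0, 0, 0]}
    - {"offset": [0, 0, 0.03], "angular": [0, 0, 0]}
    - {"offset": [0, 0, 0], "angular": [0, 0, 0]}

```text
clock: 2.4
tcp_pos: [0.5529, -0.0877, 0.162]
ee_rot: [[1.0, 0.005, -0.005], [0.005, -1.0, 0.001], [-0.005, -0.001, -1.0]]
force: [-1.2, 0.0, 0.3]
width: 0.0854
```

```bash
python3 - <<'E'
from h import *
a,_=cams.grab_frame("scene");b,_=cams.grab_frame("top")
z=lambda i,u,v:cv2.resize(i[v:v+110,u:u+80,::-1],None,fx=5,fy=5,interpolation=2)
cv2.imwrite("pics/g1.png",cv2.hconcat([z(a,280,150),z(b,315,190)]))
print(monitor.state()["tcp_pos"])
E
```

```text
[ 0.55356616 -0.08892108  0.16553653]
```

View pics/g1.png

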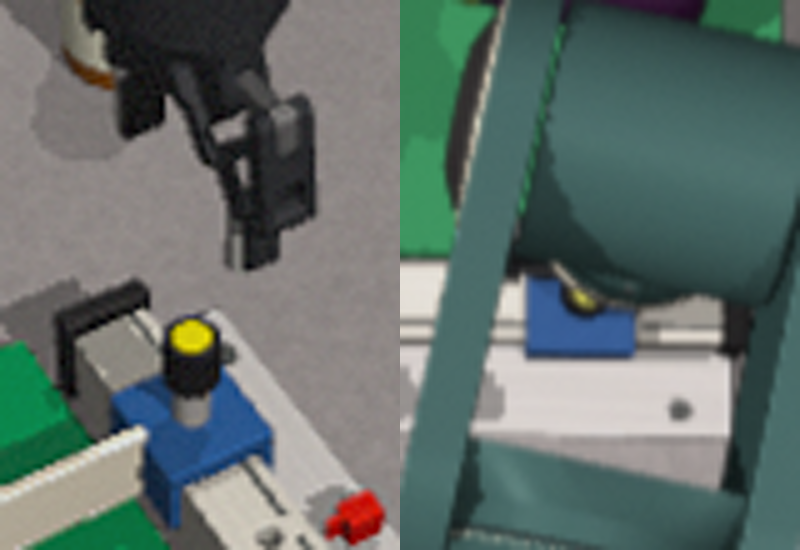

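The scene view shows the open fingers straddling the knob's axis (fingertips near (308,176) and (329,203), dot at (318,217)). I'll descend.

Request:
apply_moves:
  plan:
    - {"offset": [0, -0.0005, 0.026], "angular": [0, 0, 0]}
    - {"offset": [0, 0, 0.026], "angular": [0, 0, 0]}
    - {"offset": [0, 0, 0.02], "angular": [0, 0, 0]}
    - {"offset": [0, 0, 0.006], "angular": [0, 0, 0]}
    - {"offset": [0, 0, 0], "angular": [0, 0, 0]}
    - {"offset": [0, 0, 0], "angular": [0, 0, 0]}

```text
clock: 3.1
tcp_pos: [0.5546, -0.0886, 0.0892]
ee_rot: [[1.0, -0.0, 0.002], [-0.0, -1.0, -0.0], [0.002, 0.0, -1.0]]
force: [0.6, -0.5, 0.1]
width: 0.0852
```

Request:
apply_moves:
  plan:
    - {"offset": [0, 0, 0], "angular": [0, 0, 0]}
    - {"offset": [0, 0, 0], "angular": [0, 0, 0]}
    - {"offset": [0, 0, 0], "angular": [0, 0, 0]}
    - {"offset": [0, 0, 0], "angular": [0, 0, 0]}
    - {"offset": [0, 0, 0], "angular": [0, 0, 0]}
    - {"offset": [0, 0, 0], "angular": [0, 0, 0]}
    - {"offset": [0, 0, 0], "angular": [0, 0, 0]}
    - {"offset": [0, 0, 0], "angular": [0, 0, 0]}
  hand: -1
  newtons: 40

```text
clock: 3.9
tcp_pos: [0.5539, -0.0881, 0.0873]
ee_rot: [[1.0, -0.0, -0.0], [-0.0, -1.0, 0.0], [-0.0, -0.0, -1.0]]
force: [-0.4, 0.6, 0.1]
width: 0.0001
```

The fingers shut on nothing (width 0). I'll look before doing anything else.

```bash
python3 - <<'E'
from h import *
a,d=cams.grab_frame("scene");b,_=cams.grab_frame("top")
z=lambda i,u,v:cv2.resize(i[v:v+110,u:u+80,::-1],None,fx=5,fy=5,interpolation=2)
cv2.imwrite("pics/g2.png",cv2.hconcat([z(a,280,170),z(b,315,190)]))
c=cams.calibration("scene"); s=monitor.state()
for p in (s["tcp_pos"],[.554,-.089,.12]):
    q=np.linalg.inv(np.array(c["cam_to_world"]))@np.r_[p,1]; print(p,c["cx"]-c["fx"]*q[0]/q[2],c["cy"]+c["fy"]*q[1]/q[2])
E
```

```text
[ 0.55393479 -0.08812017  0.08737555] 317.9966067679583 226.44764389559532
[0.554, -0.089, 0.12] 317.84338826537436 217.189468138863
```

View pics/g2.png

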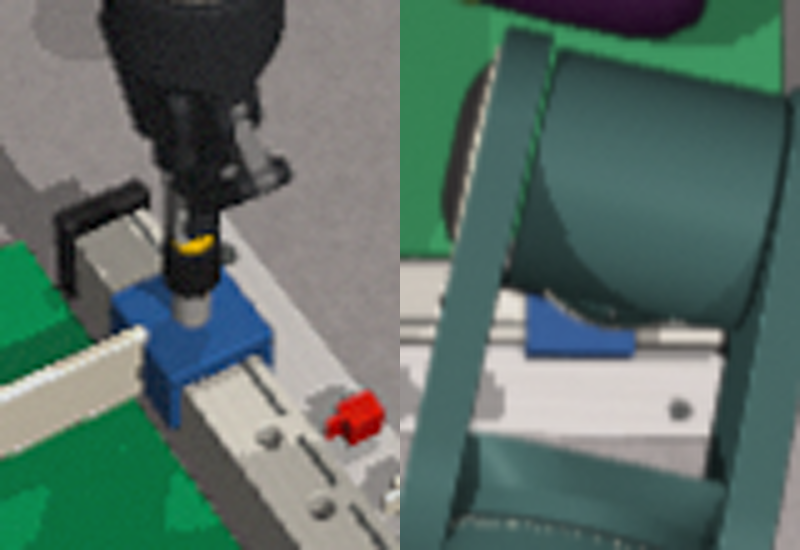

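The picture shows the shut fingers ending at about (318,218), over the yellow dot. That is higher than the reported TCP would put them, so I'll check with depth.

```bash
python3 - <<'E'
from h import *
a,d=cams.grab_frame("scene"); d0=np.load("scene0.npz")["d"]
np.set_printoptions(linewidth=200,suppress=True)
for v in range(196,238,3):
    u=np.array([314,316,318,320,322]); p=world("scene",u,np.full(5,v),d[v,u]); p0=world("scene",u,np.full(5,v),d0[v,u])
    print(v,(p[1:4]*1000).round().astype(int).tolist(),"before",(p0[2]*1000).round().astype(int).tolist(),a[v,318].tolist())
c=cams.calibration("scene")
for p in([.5536,-.0461,.179],[.5536,-.1316,.179]):
    q=np.linalg.inv(np.array(c["cam_to_world"]))@np.r_[p,1]; print(p,c["cx"]-c["fx"]*q[0]/q[2],c["cy"]+c["fy"]*q[1]/q[2])
s=monitor.state();print(s["force"],s["width"],s["qpos"],s["tcp_pos"])
E
```

```text
196 [[568, -73, 214], [565, -70, 215], [564, -63, 221]] before [465, -238, 3] [25, 27, 28]
199 [[569, -72, 206], [564, -73, 202], [563, -66, 208]] before [470, -229, 2] [27, 31, 29]
202 [[568, -74, 194], [563, -74, 192], [552, -84, 175]] before [476, -219, 3] [40, 41, 43]
205 [[566, -77, 180], [562, -76, 179], [558, -73, 180]] before [481, -210, 2] [21, 17, 29]
208 [[565, -78, 169], [566, -68, 179], [565, -62, 185]] before [486, -201, 2] [10, 17, 18]
211 [[562, -84, 151], [562, -76, 159], [566, -60, 177]] before [492, -191, 4] [22, 23, 24]
214 [[562, -84, 141], [560, -79, 144], [555, -78, 143]] before [549, -96, 121] [25, 24, 29]
217 [[561, -85, 129], [561, -77, 137], [551, -85, 123]] before [555, -86, 125] [15, 20, 32]
220 [[563, -82, 123], [559, -80, 123], [555, -78, 122]] before [559, -79, 123] [137, 108, 8]
223 [[564, -80, 115], [561, -77, 116], [556, -75, 115]] before [561, -76, 117] [27, 23, 24]
226 [[565, -78, 107], [561, -77, 105], [556, -75, 105]] before [562, -75, 108] [28, 29, 28]
229 [[563, -82, 90], [562, -75, 97], [554, -79, 87]] before [561, -76, 96] [67, 65, 64]
232 [[561, -86, 73], [558, -81, 77], [553, -80, 75]] before [559, -80, 79] [132, 128, 126]
235 [[563, -82, 67], [558, -80, 67], [554, -78, 66]] before [558, -80, 67] [89, 99, 123]
[0.5536, -0.0461, 0.179] 328.3443062693116 212.5615630497901
[0.5536, -0.1316, 0.179] 308.38914934187414 187.4419676031955
[-1.11091956 -0.50655615  0.47320486] 0.00017626810455955105 [-0.20327075 -0.0827386   1.8194685  -0.00000753  1.40492611  1.367621  ] [ 0.55393376 -0.08814184  0.08738858]
```

Depth puts the shut fingertips at z ≈ 0.125, right above the knob's top, although the TCP reads 0.087. The first picture shows the same shift of about 37 mm, purely in z. So the true fingertips are about 38 mm higher than reported, and I'll use the measured height. Next I open, go lower in stages and look again.

Request:
apply_moves:
  plan:
    - {"offset": [0, 0, 0], "angular": [0, 0, 0]}
    - {"offset": [0, 0, 0], "angular": [0, 0, 0]}
    - {"offset": [0, 0, 0], "angular": [0, 0, 0]}
    - {"offset": [0, 0, 0], "angular": [0, 0, 0]}
    - {"offset": [0, 0, 0], "angular": [0, 0, 0]}
    - {"offset": [0, 0, 0], "angular": [0, 0, 0]}
    - {"offset": [0, 0, 0], "angular": [0, 0, 0]}
  hand: 1

```text
clock: 4.75
tcp_pos: [0.5539, -0.0881, 0.0874]
ee_rot: [[1.0, -0.0, 0.0], [-0.0, -1.0, 0.0], [0.0, -0.0, -1.0]]
force: [-0.5, 0.3, -0.0]
width: 0.0855
```

Request:
apply_moves:
  plan:
    - {"offset": [0, 0, 0.008], "angular": [0, 0, 0]}
    - {"offset": [0, 0, 0.008], "angular": [0, 0, 0]}
    - {"offset": [0, 0, 0.006], "angular": [0, 0, 0]}
    - {"offset": [0, 0, 0], "angular": [0, 0, 0]}

```text
clock: 5.15
tcp_pos: [0.5533, -0.088, 0.0639]
ee_rot: [[1.0, -0.0, -0.002], [-0.0, -1.0, 0.0], [-0.002, -0.0, -1.0]]
force: [-0.2, -0.3, 0.4]
width: 0.0852
```

```bash
python3 - <<'E'
from h import *
a,d=cams.grab_frame("scene"); s=monitor.state();print(s["force"],s["width"],s["tcp_pos"])
cv2.imwrite("pics/g3.png",cv2.resize(a[170:270,270:370,::-1],None,fx=6,fy=6,interpolation=2))
E
```

```text
[0.44182815 1.07916272 0.51388041] 0.08571539119645274 [ 0.55361835 -0.08806476  0.0646645 ]
```

View pics/g3.png

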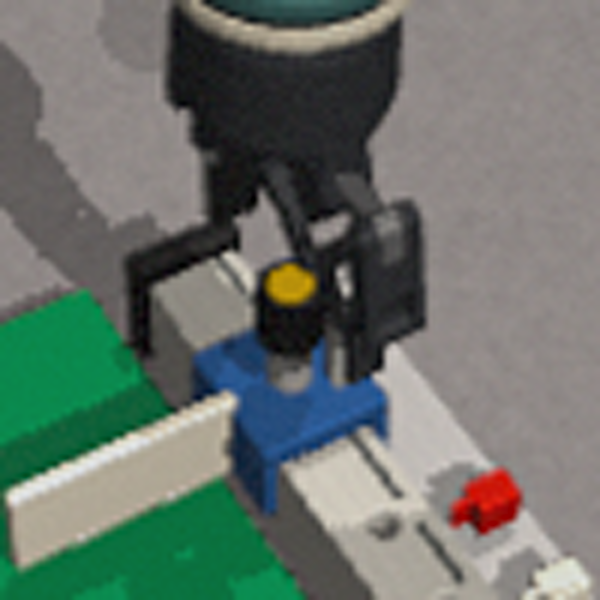

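The fingers now straddle the knob, with the near fingertip at about (330,234), a height of roughly 0.11 m. I'll go 15 mm further down and close.

Request:
apply_moves:
  plan:
    - {"offset": [0, 0, 0.005], "angular": [0, 0, 0]}
    - {"offset": [0, 0, 0.005], "angular": [0, 0, 0]}
    - {"offset": [0, 0, 0.005], "angular": [0, 0, 0]}
    - {"offset": [0, 0, 0], "angular": [0, 0, 0]}

```text
clock: 5.6
tcp_pos: [0.5535, -0.0881, 0.0495]
ee_rot: [[1.0, -0.0, -0.001], [-0.0, -1.0, 0.0], [-0.001, -0.0, -1.0]]
force: [-0.1, -0.1, -0.6]
width: 0.0853
```

Request:
apply_moves:
  plan:
    - {"offset": [0, 0, 0], "angular": [0, 0, 0]}
    - {"offset": [0, 0, 0], "angular": [0, 0, 0]}
    - {"offset": [0, 0, 0], "angular": [0, 0, 0]}
    - {"offset": [0, 0, 0], "angular": [0, 0, 0]}
    - {"offset": [0, 0, 0], "angular": [0, 0, 0]}
    - {"offset": [0, 0, 0], "angular": [0, 0, 0]}
  hand: -1
  newtons: 40

```text
clock: 6.2
tcp_pos: [0.5541, -0.0882, 0.0507]
ee_rot: [[1.0, -0.0, 0.0], [-0.0, -1.0, -0.0], [0.0, 0.0, -1.0]]
force: [-0.6, 0.6, 3.8]
width: 0.0271
```

Request:
apply_moves:
  plan:
    - {"offset": [0, 0, -0.004], "angular": [0, 0, 0]}
    - {"offset": [0, 0, -0.004], "angular": [0, 0, 0]}
    - {"offset": [0, 0, -0.004], "angular": [0, 0, 0]}
    - {"offset": [0, 0, -0.004], "angular": [0, 0, 0]}
    - {"offset": [0, 0, 0], "angular": [0, 0, 0]}
    - {"offset": [0, 0, 0], "angular": [0, 0, 0]}
  newtons: 60

```text
clock: 6.8
tcp_pos: [0.5538, -0.0881, 0.0661]
ee_rot: [[1.0, -0.0, -0.0], [-0.0, -1.0, 0.0], [-0.0, -0.0, -1.0]]
force: [5.2, -0.2, -9.0]
width: 0.0263
```

```bash
cat > look.py <<'E'
import sys
from h import *
a,d=cams.grab_frame("scene"); s=monitor.state();print(s["force"].round(2),s["width"],s["tcp_pos"].round(4))
cv2.imwrite(sys.argv[1],cv2.resize(a[170:290,270:390,::-1],None,fx=5,fy=5,interpolation=2))
E
python3 look.py pics/g4.png
```

```text
[ 4.11  0.34 -9.76] 0.026660831652928072 [ 0.5538 -0.0881  0.0661]
```

View pics/g4.png

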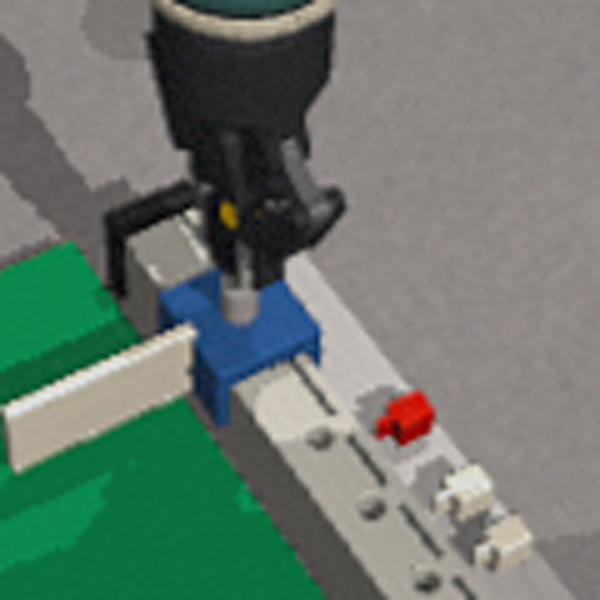

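The knob is up about 15.5 mm, and a spring pull of about 9.5 N agrees with that. I'll slide to just short of the hole (y ≈ −0.015).

Request:
apply_moves:
  plan:
    - {"offset": [0, -0.005, 0], "angular": [0, 0, 0]}
    - {"offset": [0, -0.01, 0], "angular": [0, 0, 0]}
    - {"offset": [0, -0.01, 0], "angular": [0, 0, 0]}
    - {"offset": [0, -0.01, 0], "angular": [0, 0, 0]}
    - {"offset": [0, -0.01, 0], "angular": [0, 0, 0]}
    - {"offset": [0, -0.01, 0], "angular": [0, 0, 0]}
    - {"offset": [0, -0.01, 0], "angular": [0, 0, 0]}
    - {"offset": [0, -0.005, 0], "angular": [0, 0, 0]}
    - {"offset": [0, 0, 0], "angular": [0, 0, 0]}
    - {"offset": [0, 0, 0], "angular": [0, 0, 0]}

```text
clock: 7.85
tcp_pos: [0.5539, -0.0178, 0.0662]
ee_rot: [[1.0, 0.0, -0.0], [0.0, -1.0, 0.0], [-0.0, -0.0, -1.0]]
force: [4.2, 2.0, -9.8]
width: 0.0262
```

```bash
python3 look.py pics/g5.png
```

```text
[ 5.33  1.42 -9.36] 0.026503928185495264 [ 0.5539 -0.0178  0.0662]
```

View pics/g5.png

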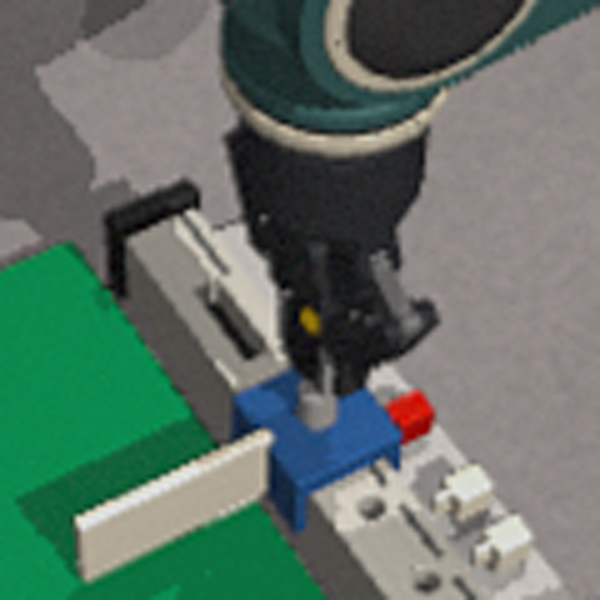

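The stop is now abreast of the red clip and the parking slot is uncovered. I'll lower until the pin is just above the bar, then loosen the jaws so the spring alone presses the pin.

Request:
apply_moves:
  plan:
    - {"offset": [0, 0, 0.0015], "angular": [0, 0, 0]}
    - {"offset": [0, 0, 0.0015], "angular": [0, 0, 0]}
    - {"offset": [0, 0, 0], "angular": [0, 0, 0]}
    - {"offset": [0, 0, 0], "angular": [0, 0, 0]}

```text
clock: 8.3
tcp_pos: [0.554, -0.0181, 0.0632]
ee_rot: [[1.0, -0.0, -0.0], [-0.0, -1.0, 0.0], [-0.0, -0.0, -1.0]]
force: [4.2, 1.4, -8.8]
width: 0.0266
```

Request:
apply_moves:
  plan:
    - {"offset": [0, 0, 0], "angular": [0, 0, 0]}
    - {"offset": [0, 0, 0], "angular": [0, 0, 0]}
    - {"offset": [0, 0, 0], "angular": [0, 0, 0]}
    - {"offset": [0, 0, 0], "angular": [0, 0, 0]}
    - {"offset": [0, 0, 0], "angular": [0, 0, 0]}
  hand: -0.2
  newtons: 20

```text
clock: 8.8
tcp_pos: [0.554, -0.0182, 0.0636]
ee_rot: [[1.0, -0.0, 0.0], [-0.0, -1.0, -0.0], [0.0, 0.0, -1.0]]
force: [0.2, -0.3, 0.7]
width: 0.0342
```

```bash
cat > knob.py <<'E'
from h import *
a,d=cams.grab_frame("scene"); s=monitor.state();print(s["force"].round(2),s["width"].round(4),s["tcp_pos"].round(4))
im=a.astype(int); yl=(im[...,0]>80)&(im[...,1]>60)&(im[...,2]<40)&(im[...,0]-im[...,1]<60); yl[:,:305]=0;yl[:,360:]=0;yl[:200]=0;yl[260:]=0
v,u=np.nonzero(yl); print("dot px",len(u),u.mean() if len(u) else 0,v.mean() if len(u) else 0)
if len(u): print("by depth",np.median(world("scene",u,v,d[yl]),0).round(4))
E
python3 knob.py
```

```text
Traceback (most recent call last):
  File "knob.py", line 2, in <module>
    a,d=cams.grab_frame("scene"); s=monitor.state();print(s["force"].round(2),s["width"].round(4),s["tcp_pos"].round(4))
                                                                              ^^^^^^^^^^^^^^^^
AttributeError: 'float' object has no attribute 'round'
```

```bash
sed -i 's/s\["width"\].round(4)/round(s["width"],4)/' knob.py; python3 knob.py; python3 look.py pics/g6.png
```

```text
[-0.01 -0.18  0.16] 0.0344 [ 0.554  -0.0182  0.0635]
dot px 19 331.8421052631579 234.8421052631579
by depth [ 0.5604 -0.0207  0.1346]
[ 0.25 -0.63  0.06] 0.03423746148330401 [ 0.5539 -0.0182  0.0634]
```

View pics/g6.png

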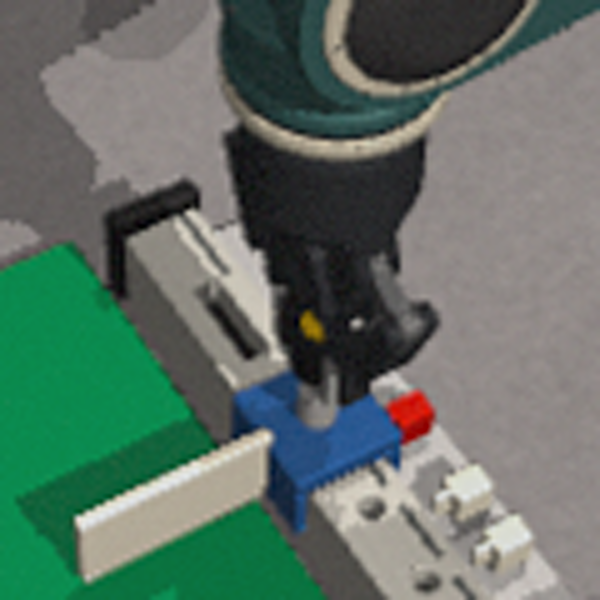

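The dot is still at z ≈ 0.133, so the pin is riding on the bar and has not dropped. I'll feel towards +y gently; the finger has about 3.5 mm of slack before it touches the knob.

Request:
apply_moves:
  plan:
    - {"offset": [0, -0.0015, 0], "angular": [0, 0, 0]}
    - {"offset": [0, -0.0015, 0], "angular": [0, 0, 0]}
    - {"offset": [0, -0.0005, 0], "angular": [0, 0, 0]}
    - {"offset": [0, 0, 0], "angular": [0, 0, 0]}

```text
clock: 9.35
tcp_pos: [0.5539, -0.0148, 0.0634]
ee_rot: [[1.0, -0.0, -0.0], [-0.0, -1.0, -0.0], [-0.0, 0.0, -1.0]]
force: [-0.1, -2.3, -0.4]
width: 0.0342
```

Request:
apply_moves:
  plan:
    - {"offset": [0, -0.0005, 0], "angular": [0, 0, 0]}
    - {"offset": [0, -0.0005, 0], "angular": [0, 0, 0]}
    - {"offset": [0, 0, 0], "angular": [0, 0, 0]}

```text
clock: 9.65
tcp_pos: [0.5539, -0.0134, 0.0634]
ee_rot: [[1.0, -0.0, -0.0], [-0.0, -1.0, 0.0], [-0.0, -0.0, -1.0]]
force: [0.3, 0.4, -0.6]
width: 0.0341
```

```bash
python3 knob.py
```

```text
[0.08 0.52 0.49] 0.0341 [ 0.554  -0.0134  0.0635]
dot px 34 332.88235294117646 238.05882352941177
by depth [ 0.5587 -0.0181  0.1233]
```

The side force vanished and the dot fell about 11 mm to its home height, so the pin has dropped in. I'll release, retreat upward and check.

Request:
apply_moves:
  plan:
    - {"offset": [0, 0.003, 0], "angular": [0, 0, 0]}
    - {"offset": [0, 0, 0], "angular": [0, 0, 0]}
    - {"offset": [0, 0, 0], "angular": [0, 0, 0]}
    - {"offset": [0, 0, 0], "angular": [0, 0, 0]}
    - {"offset": [0, 0, 0], "angular": [0, 0, 0]}
    - {"offset": [0, 0, 0], "angular": [0, 0, 0]}
  hand: 1

```text
clock: 10.3
tcp_pos: [0.554, -0.0166, 0.0634]
ee_rot: [[1.0, -0.0, 0.0], [-0.0, -1.0, 0.0], [0.0, -0.0, -1.0]]
force: [0.5, -0.1, 0.3]
width: 0.0856
```

Request:
apply_moves:
  plan:
    - {"offset": [0, 0, -0.01], "angular": [0, 0, 0]}
    - {"offset": [0, 0, -0.03], "angular": [0, 0, 0]}
    - {"offset": [0, 0, -0.04], "angular": [0, 0, 0]}
    - {"offset": [0, 0, -0.04], "angular": [0, 0, 0]}
    - {"offset": [-0.03, 0, -0.03], "angular": [0, 0, 0]}
    - {"offset": [-0.05, 0, 0], "angular": [0, 0, 0]}
    - {"offset": [-0.05, 0, 0], "angular": [0, 0, 0]}
    - {"offset": [-0.03, 0, 0], "angular": [0, 0, 0]}
    - {"offset": [0, 0, 0], "angular": [0, 0, 0]}
    - {"offset": [0, 0, 0], "angular": [0, 0, 0]}

```text
clock: 11.3
tcp_pos: [0.3939, -0.0167, 0.2145]
ee_rot: [[1.0, -0.0, 0.002], [-0.0, -1.0, -0.0], [0.002, 0.0, -1.0]]
force: [0.1, -0.0, 0.9]
width: 0.0853
```

```bash
python3 - <<'E'
from h import *
im,d=cams.grab_frame("scene"); b,_=cams.grab_frame("top")
i=im.astype(int); yl=(i[...,0]>150)&(i[...,1]>130)&(i[...,2]<90); yl[:,:305]=0;yl[:,360:]=0;yl[:200]=0;yl[260:]=0
v,u=np.nonzero(yl); print("dot",len(u),u.mean(),v.mean(),np.median(world("scene",u,v,d[yl]),0).round(4),onplane("scene",u.mean(),v.mean(),.12).round(4))
f=np.load("scene0.npz"); i=f["im"].astype(int);yl=(i[...,0]>150)&(i[...,1]>130)&(i[...,2]<90); yl[:,:305]=0;yl[:,360:]=0;yl[:200]=0;yl[260:]=0
v,u=np.nonzero(yl); print("start dot",np.median(world("scene",u,v,f["d"][yl]),0).round(4))
i=f["im"].astype(int); r=(i[...,0]>110)&(i[...,1]<60)&(i[...,2]<60); r[:,:335]=0;r[:,365:]=0;r[:240]=0;r[265:]=0
v,u=np.nonzero(r); print("red",len(u),onplane("scene",u.mean(),v.mean(),.027).round(4))
print(monitor.state()["force"].round(2),monitor.state()["tcp_pos"])
cv2.imwrite("pics/g7.png",cv2.hconcat([cv2.resize(x[170:290,a:a+80,::-1],None,fx=5,fy=5,interpolation=2) for x,a in((im,295),(b,290))]))
E
```

```text
dot 39 334.1025641025641 237.87179487179486 [ 0.5553 -0.0172  0.123 ] [ 0.5534 -0.0195  0.12  ]
start dot [ 0.5547 -0.0879  0.1233]
red 70 [ 0.5024 -0.0193  0.027 ]
[0.08 0.43 0.81] [ 0.39448248 -0.0166498   0.21374701]
```

View pics/g7.png

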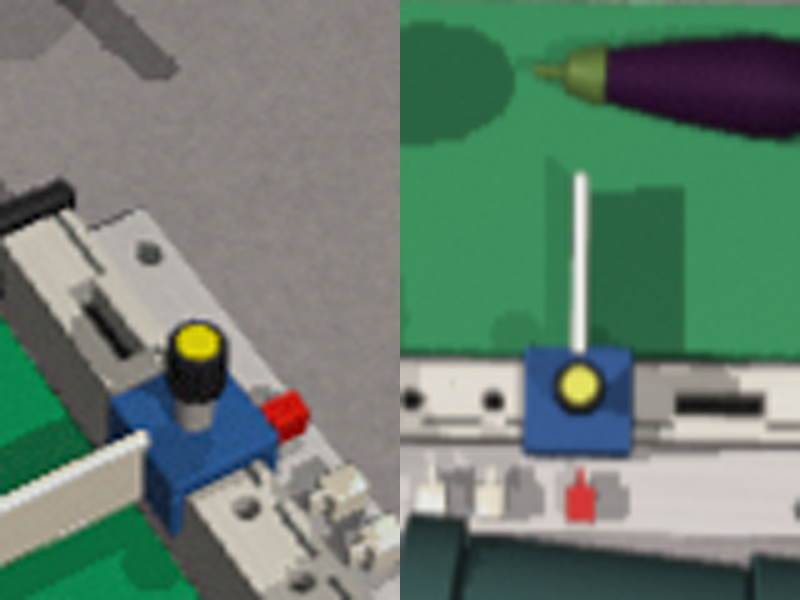

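The knob's height matches its home height at the start (0.1230 against 0.1233). It stands abreast of the red clip, and the gripper is clear.

```bash
python3 -c "
from bench import finish_job; print(finish_job())"
```

```text
the job is handed in; nothing more can be done
None
```

I pulled the knob up about 15.5 mm and slid the stop along to the red clip. I then loosened the jaws so only the spring pressed the pin, and nudged the stop a few millimetres until the pin dropped in. After that I opened the gripper, backed away and handed the job in at about 11.4 s; no verdict was reported.

**Last checks:**
- **Pin home:** the knob's dot was at z = 0.1230 m, against 0.1233 m when the pin was home at the start.
- **Right hole:** the knob was about 2 mm along the bar from the red clip's centre, against the 17 mm allowed.
- **Forces:** the highest I read was about 10 N at the wrist, which was the spring pull. While feeling for the hole the side force read 2–3 N. I sampled these only at the end of each move, and the pin-to-bar force was not measured directly.
- **Surroundings:** nothing was seen to be touched, but I did not measure how far the kitchen things had moved. The aubergine and the two white clips, the only other things in the last picture, were in place.

**What disagreed:**
- **Fingertip height:** the first grasp closed on nothing. The camera showed the real fingertips about 38 mm higher than the reported tool position, so I went by the measured height from then on.
- **Position along the bar:** estimates of the hole and knob positions differ by 2–4 mm depending on the method. The pin's drop was therefore judged by the dot's height and the vanishing side force.

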